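# Index the sample turntable to the reader and set its brake

## Task

Turn the sample turntable by pushing on one of its blue arms with a fingertip until the red-capped vial stands squarely in front of the reader's window, centred on it, and let it come to rest there. Then push the yellow brake lever with a fingertip clockwise, towards the turntable, until it is fully home against its stop, with the red-capped vial still at the window. Do not touch, grip or lift any of the vials, and leave the other things on the bench where they are.

Things in the scene. Friction and masses are not known exactly. Their poses are not given: they have to be found in the camera images.
- vial_red: Amber glass vial with a RED cap, the one to be read: 26 mm diameter, 50 mm tall, loose and upright in a cup (35 mm outside diameter, 30 mm tall) at the outer end of a turntable arm, 23 mm of it above the cup. Origin: centre of its underside, z up. The line from the turntable's axis through a vial is the middle line of its arm.
- vial_green: The same vial with a green cap, in another of the four cups.
- vial_yellow: The same vial with a yellow cap, in another of the four cups.
- vial_white: The same vial with a white cap, in another of the four cups.
- turntable (a joint): Angle of the turntable about its vertical axis, 0 at the start, growing counter-clockwise from above. Turns more than a full turn either way; friction (0.1 N m) stops it where it is left. Aluminium disc, 240 mm diameter, top 20 mm above the bench, with a black hub (40 mm diameter, top 68 mm above the bench) and four blue arms 90 degrees apart, open space between them.
- turntable_axis (a point): On the turntable's axis, 14 mm above the bench; turns with it, z up, x and y along two arms. Each arm is an upright bar 12 mm wide from the hub to its vial cup, bottom 30 mm and top 54 mm above the bench. Cup centres are 100 mm from the axis, cup rims 50 mm and vial caps 73 mm above the bench.
- read_point (a point): Where the red-capped vial must stand: 100 mm from the turntable's axis, 12 mm above the bench, straight in front of the reader's window. The reader is the fixed grey block (64 mm wide, top 75 mm above the bench) just outside the disc, with a pale blue window facing the axis, 29 mm beyond this point, and a white centre line on top that points at the axis.
- brake_lever (a joint): Angle of the yellow brake lever: 0 fully open (pointing away from the turntable), growing clockwise from above to its end stop at 1.45 rad, where its black shoe meets the disc's rim. Starts between 0 and 0.5; stays where it is left (friction 0.08 N m).
- lever_pivot (a point): On the lever's vertical pivot, 44 mm above the bench (the lever's top). The lever is a yellow bar 14 mm wide, bottom 22 mm and top 44 mm above the bench, on the white base (12 mm thick). A low black shoe sticks out 27 mm from its leading side, the one that turns towards the turntable; push the other, plain side.
- lever_tip (a point): End of the brake lever on its middle line, 80 mm from the pivot, 33 mm above the bench.
- beaker: Bystander: glass beaker, 84 mm diameter, 110 mm tall; origin under its centre.
- tip_box: Bystander: white pipette tip box with a teal top, 120 x 80 x 64 mm; origin under its centre.
- petri_dish: Bystander: clear petri dish, 90 mm diameter, 15 mm tall; origin under its centre.
- marker_pen: Bystander: grey and black marker pen lying on the bench, 143 mm long, 15 mm wide; origin under the middle of its grey part, x along it.

How it is judged:
By the outcome, as a careful person would: the job done as asked, in the order asked, and still so for the second after the job is handed in, with the robot touching nothing.
It also fails if it takes over 61 s, if anything falls off the work surface, if the arm or the gripper's body presses on something with over 40 N, if the wrist force passes 120 N, or if a joint passes its speed limit or range.

## Robot

A 7-joint arm with a two-finger parallel gripper is mounted at the origin on the work surface. World frame = base frame: x ahead of the robot, y to its left, z up, the work surface at z = 0. Lengths are in m, angles in rad, forces in N, time in s.
With the tool pointing down it reaches from about 0.35 to 0.9 m from the base axis. Payload 8.1 kg.
Tool frame: the origin (TCP) lies on the centre line of the jaws, within the pads' length; the fingertips stand 11 mm ahead of it and the grasp point (between the pads) lies 8 mm behind it; z points along the fingers, y is the line along which they close (so a half turn about z gives the same grasp; the last joint's range is limited). The gripper opens to 92 mm and grips with 3 to 60 N. Pads are 19 mm wide; open, the fingers measure 130 mm over their backs; the gripper's body (75 mm by 190 mm) begins 47 mm behind the grasp point.
Start: joints at [1.026, 0.434, 0.025, 1.573, -0.012, 1.134, -0.075], TCP at [0.267, -0.565, 0.238] pointing down, gripper open.
Joint ranges: [-2.62, 2.62], [-0.44, 2.09], [-1.27, 1.32], [0.08, 2.57], [-1.32, 4.46], [0.12, 2], [-2.74, 2.74]. Speed limits (rad/s): [2.22, 2.22, 3.01, 3.01, 3.14, 3.14, 3.14].

## Interface

Orientations are given as a rotation vector (axis times angle).
In Python, from station import manip, vision gives the robot as it stands.
- The arm moves only by the tool drive_tool, never from a script. Its argument "moves" is a list of rows, each a list of 3 entries, a list of its own where there are three numbers: the opening, from 0 (shut) to 1 (fully open), then the shift along the world's x, y, z as a fraction of full scale, then the turn, a rotation vector about the world's x, y, z as a fraction of full scale. In form: [[gripper, [dx, dy, dz], [ax, ay, az]], ...]. A call has 1 to 5 rows; each row shifts and turns the commanded pose from where the row before left it; what a row does not reach is not made up. Full scale, the value 1, is 0.6 m for a shift and 2 pi rad for a turn. A row lasts 1/12 s, in which the tool goes at most 41.7 mm and 7.16 degrees, less where a joint would pass 70% of its speed; a pose out of reach is approached as far as the arm can. A call with a number of a shift or a turn outside -1 to 1 is refused whole. A call with a gripper value outside its range is refused whole. The fingers move at their own pace and stop on an object; the grip force is fixed at half the most. Time passes only in rows, so rows that do not move let the fingers close. It gives the time, the measured TCP pose, the force and the opening at its end, in the units of the state.
- manip.get_state(): the state, without advancing time (a new reading comes with each control period).
- vision.capture(name): name is "scene" or "top" or "wrist"; returns a dict with "frame" (420x560x3 uint8, red, green, blue), "fx", "fy", "cx", "cy" (pixels), "extrinsics" (4x4, takes a point from world to camera coordinates). Camera axes: x right, y down, z forward; pixel columns grow to the right and rows downward; lengths in m; the calibration is good to about 2 mm. A picture is of the moment at which its call begins. There is no depth.
- manip.finish_job(): hands the job in, once; it reports no verdict.
Trained networks look in the newest picture that a camera, given by its name, has taken for a name from the list of things; names that differ only in an ending like _2 or _b are one class to them, and where a whole thing is asked for, a point or a joint stands for the part that bears it (a point fixed in the world has none). Each returns a list of dicts, best first, with "p" (0 to 1); they miss things now and then, are a little off and sometimes report something else, mostly with a low value. They report only what shows in the picture. A call takes as long as a camera call.
- vision.boxes_of(camera, label): "at" ([x, y, z] in m, in the coordinates of the camera as it stood for that picture, good to about 4 mm: the middle of the surface that is visible of it).
The state is a dict: "t": time; "qpos": joint angles; "joint_velocities": joint speeds; "joint_efforts": joint torques, N m; "position": TCP position; "orientation": TCP orientation; "force": force on the tool from outside, world axes, zero at the start; "moment": the same for the moment, N m; "finger_gap": finger opening in m.
Only numpy, scipy, OpenCV 4.12 (cv2) and the standard library are available. Lean on these libraries where they do the work, as an engineer would, in place of code of your own. Each camera call takes 0.05 s, during which the arm holds its last target. There are 200 camera calls.

## Working session

There is one attempt and no reset: what is moved stays moved. The work goes in short steps, Python scripts to look and compute and a tool call to move; the robot and the scene stay as the last step left them, time stands still between calls to the robot, and variables do not carry over. Pictures are saved under pics/ and viewed, on a budget of 10 in all, crops included, one or two more only if the job needs it, and the job is handed in when it is done.

Besides the shell and the picture viewer there is one more tool, called after "Request:" as name(argument=value, ...), one argument or row to a line, values as JSON. drive_tool: Moves the arm, as the interface text tells. Shift numbers are shares of 0.6 m and turn numbers shares of 2 pi rad, none past 1 either way. Its arguments: {"type":"object","properties":{"moves":{"type":"array","items":{"type":"array"}}},"required":["moves"]}

```bash
ls; mkdir -p pics; cat > h.py <<'E'
import numpy as np, cv2
from station import manip, vision
def cap(n,save=None):
    c=vision.capture(n)
    if save: cv2.imwrite('pics/'+save,c['frame'][:,:,::-1])
    return c
def w(c,p):
    E=np.array(c['extrinsics']); return E[:3,:3].T@(np.array(p)-E[:3,3])
def ray(c,u,v,z):
    E=np.array(c['extrinsics']);R=E[:3,:3];o=-R.T@E[:3,3]
    d=R.T@np.array([(u-c['cx'])/c['fx'],(v-c['cy'])/c['fy'],1]); return o+d*(z-o[2])/d[2]
def px(c,p):
    E=np.array(c['extrinsics']);q=E[:3,:3]@np.array(p)+E[:3,3]; return q[0]/q[2]*c['fx']+c['cx'],q[1]/q[2]*c['fy']+c['cy']
E
python3 - <<'E'
from h import *
np.set_printoptions(precision=4,suppress=True)
s=manip.get_state(); print(s['t'],s['position'],s['orientation'],s['finger_gap'])
for cam in ['top','scene']:
    c=cap(cam,cam+'0.png'); print(cam,w(c,[0,0,0]))
    for l in ['vial_red','vial_green','vial_yellow','vial_white','turntable','brake_lever','lever_tip','read_point','beaker','tip_box','petri_dish','marker_pen']:
        for b in vision.boxes_of(cam,l)[:2]: print(l,round(b['p'],2),w(c,b['at']))
E
```

```text
pics
0.0 [ 0.267  -0.5646  0.237 ] [-3.0639 -0.6879  0.0007] 0.09209259421837056
top [ 0.3328 -0.0394  1.4496]
vial_red 0.46 [ 0.6235 -0.0644  0.0743]
vial_green 0.46 [0.6479 0.0746 0.0738]
vial_yellow 0.64 [0.5061 0.0951 0.0714]
vial_yellow 0.5 [ 0.6014 -0.505   0.0178]
turntable 0.56 [0.5652 0.0177 0.0223]
lever_tip 0.61 [ 0.6014 -0.1793  0.0424]
read_point 0.57 [ 0.5918 -0.0911  0.0144]
beaker 0.66 [0.4546 0.3787 0.0594]
beaker 0.31 [ 0.5938 -0.0902  0.0128]
tip_box 0.86 [0.668  0.3519 0.0568]
petri_dish 0.65 [0.3231 0.3448 0.0196]
marker_pen 0.6 [ 0.6038 -0.508   0.0147]
scene [ 1.1253 -0.5295  0.9206]
vial_red 0.52 [ 0.6299 -0.0629  0.0656]
vial_green 0.39 [0.6541 0.073  0.0666]
vial_yellow 0.28 [ 0.6285 -0.0935  0.0111]
vial_white 0.48 [ 0.4866 -0.0414  0.0683]
turntable 0.76 [0.5753 0.0037 0.0187]
brake_lever 0.71 [ 0.606  -0.174   0.0407]
lever_tip 0.86 [ 0.6062 -0.1781  0.0382]
lever_tip 0.71 [0.4603 0.3537 0.0813]
read_point 0.82 [ 0.6324 -0.0909  0.0124]
beaker 0.58 [0.4627 0.3525 0.0816]
tip_box 0.61 [0.689  0.3417 0.0591]
petri_dish 0.59 [0.3292 0.342  0.0158]
petri_dish 0.21 [0.5726 0.0044 0.02  ]
marker_pen 0.61 [ 0.6053 -0.5056  0.0138]
marker_pen 0.48 [ 0.6259 -0.091   0.0153]
```

```bash
python3 - <<'E'
import cv2
a=cv2.imread('pics/top0.png'); 
from h import *
c=cap('top')
u,v=map(int,px(c,[.58,-.05,.03])); print(u,v)
x0=max(0,u-110);y0=max(0,v-80)
b=cv2.resize(c['frame'][y0:y0+150,x0:x0+200,::-1],None,fx=4,fy=4,interpolation=cv2.INTER_CUBIC);print(x0,y0)
cv2.imwrite('pics/crop.png',b)
E
```

```text
269 175
159 95
```

View pics/top0.png

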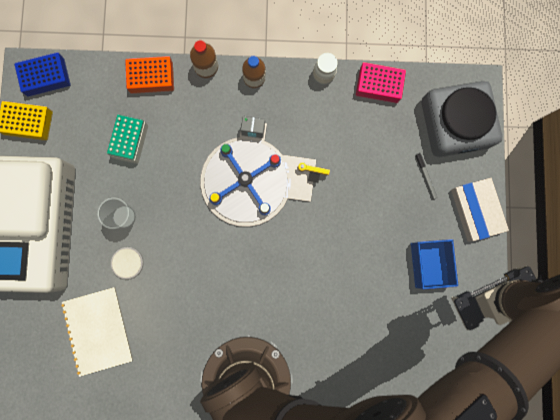

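View pics/crop.png

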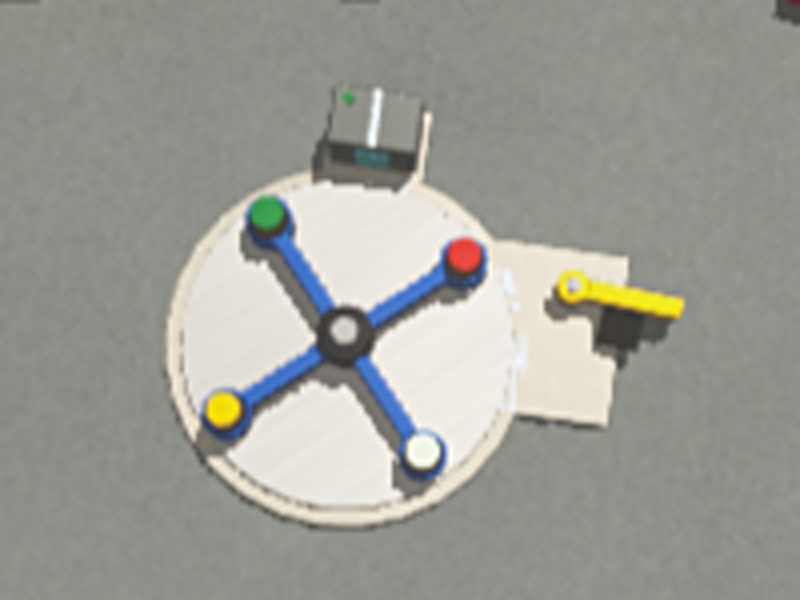

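The top view shows (4x crop) the hub at (345,330), red cap (465,257) to the right of the reader, whose line runs (378,90)-(373,145). The lever pivot is at (573,288) and its tip at (683,308), with the shoe on the robot side. So the table turns CCW and I push the lever towards the robot.

```bash
cat > m.py <<'E'
from h import *
np.set_printoptions(precision=4,suppress=True)
def blob(c,cond,roi):
    f=cv2.cvtColor(c['frame'],cv2.COLOR_RGB2HSV).astype(int); m=cond(f[...,0],f[...,1],f[...,2])
    k=np.zeros_like(m); x0,y0,x1,y1=roi; k[y0:y1,x0:x1]=1; v,u=np.nonzero(m&k); return u,v
ROI=(195,135,295,230)
def caps(c):
    r={}
    for n,f in dict(red=lambda h,s,v:((h<6)|(h>174))&(s>150)&(v>90),green=lambda h,s,v:(h>45)&(h<80)&(s>120)&(v>50),
                    yellow=lambda h,s,v:(h>20)&(h<34)&(s>150)&(v>120)).items():
        u,v=blob(c,f,ROI)
        if len(u)>8: r[n]=ray(c,u.mean(),v.mean(),.071)
    return r
def ang(p,a): return np.degrees(np.arctan2(p[1]-a[1],p[0]-a[0]))
E
python3 - <<'E'
from m import *
c=cap('top'); k=caps(c); 
P=lambda X,Y,z: ray(c,159+(X+.5)/4-.5,95+(Y+.5)/4-.5,z)
k['white']=P(422,450,.073)
for n in k: print(n,k[n])
a=(k['green']+k['white']+k['red']+k['yellow'])/4; print('axis caps',a,'hub',P(344,330,.068))
for n in k: print(n,np.hypot(*(k[n]-a)[:2]),ang(k[n],a))
q1,q2=P(378,90,.075),P(373,146,.075); print('line',q1,q2,ang(q1,a),ang(q2,a),ang(q1,q2))
pv,tp=P(573,287,.044),P(683,308,.044); print('pivot',pv,'tip',tp,np.hypot(*(pv-tp)[:2]),ang(tp,pv))
E
```

```text
red [ 0.6204 -0.0637  0.071 ]
green [0.6465 0.0751 0.071 ]
yellow [0.5069 0.0998 0.071 ]
white [ 0.4828 -0.0382  0.073 ]
axis caps [0.5642 0.0182 0.0715] hub [0.5661 0.0185 0.068 ]
red 0.09943102369239501 -55.540747004356476
green 0.10008237969590729 34.611764147475704
yellow 0.09969940182098534 125.08175007679783
white 0.0990002627546171 -145.23465085509275
line [ 0.7366 -0.0003  0.075 ] [0.6962 0.002  0.075 ] -6.14165917789631 -7.018429304276536 -3.261819554169056
pivot [ 0.6059 -0.1427  0.044 ] tip [ 0.593  -0.2216  0.044 ] 0.0799867485349234 -99.2709698387812
```

Request:
drive_tool(
  moves=[
    [0,[0.0247,0.0608,-0.009],[0,0,0.0016]],
    [0,[0.0247,0.0608,-0.009],[0,0,0.0016]],
    [0,[0.0247,0.0608,-0.009],[0,0,0.0016]],
    [0,[0.0247,0.0608,-0.009],[0,0,0.0016]],
    [0,[0.0247,0.0608,-0.009],[0,0,0.0016]],
  ],
)

```text
t: 1.82
position: [0.3416, -0.3809, 0.2107]
orientation: [3.047, 0.765, 0.0]
force: [1.1, 0.4, 0.3]
finger_gap: 0.0631
```

Request:
drive_tool(
  moves=[
    [0,[0.0247,0.0608,-0.009],[0,0,0.0016]],
    [0,[0.0247,0.0608,-0.009],[0,0,0.0016]],
    [0,[0.0247,0.0608,-0.009],[0,0,0.0016]],
    [0,[0.0247,0.0608,-0.009],[0,0,0.0016]],
    [0,[0.0247,0.0608,-0.009],[0,0,0.0016]],
  ],
)

```text
t: 2.23
position: [0.4158, -0.1985, 0.1838]
orientation: [3.026, 0.842, 0.001]
force: [1.0, -0.6, -1.3]
finger_gap: 0.0297
```

Request:
drive_tool(
  moves=[
    [0,[0.0247,0.0608,-0.009],[0,0,0.0016]],
    [0,[0.0247,0.0608,-0.009],[0,0,0.0016]],
    [0,[0.0247,0.0608,-0.009],[0,0,0.0016]],
    [0,[0.0247,0.0608,-0.009],[0,0,0.0016]],
    [0,[0.0247,0.0608,-0.009],[0,0,0.0016]],
  ],
)

```text
t: 2.65
position: [0.4901, -0.016, 0.1568]
orientation: [3.004, 0.917, 0.001]
force: [1.7, 0.2, -0.4]
finger_gap: 0.0008
```

Request:
drive_tool(
  moves=[
    [0,[0.023,0.058,-0.01],[0,0,0.002]],
    [0,[0,0,0],[0,0,0]],
  ],
)

```text
t: 2.82
position: [0.5053, 0.0255, 0.1504]
orientation: [-2.991, -0.95, -0.005]
force: [0.6, 1.2, -0.0]
finger_gap: 0.0007
```

```bash
python3 - <<'E'
from m import *
c=cap('wrist','wr1.png'); s=manip.get_state(); print(s['position'],s['orientation'],s['force'],w(c,[0,0,0]))
print(px(c,[.565,.0185,.068]),px(c,[.6204,-.0637,.073]))
c=cap('top');print(caps(c))
E
```

```text
[0.5041 0.0216 0.1504] [-2.9938 -0.946  -0.0013] [ 0.5472 -0.7031 -0.3117] [0.5659 0.0682 0.299 ]
(np.float64(341.2413500308809), np.float64(161.6021107911622)) (np.float64(488.1639424350702), np.float64(165.8561109813451))
{'red': array([ 0.6203, -0.0639,  0.071 ]), 'green': array([0.6516, 0.0774, 0.071 ])}
```

View pics/wr1.png

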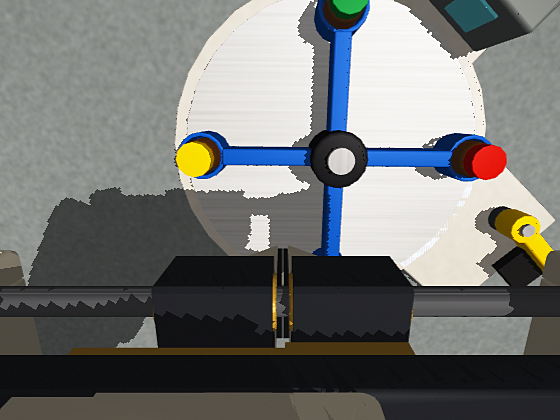

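Wrist view: hub at (341,160) and red cap at (489,162), both where the calibration predicts them. The tool is aligned with the arms, so I'm descending.

Request:
drive_tool(
  moves=[
    [0,[0,0,-0.043],[0,0,0]],
    [0,[0,0,-0.043],[0,0,0]],
    [0,[0,0,-0.043],[0,0,0]],
    [0,[0,0,-0.043],[0,0,0]],
    [0,[0,0,0],[0,0,0]],
  ],
)

```text
t: 3.33
position: [0.5003, 0.0147, 0.0441]
orientation: [-3.0, -0.932, 0.01]
force: [-0.9, -0.5, 0.7]
finger_gap: 0.0004
```

```bash
python3 - <<'E'
import numpy as np
A=np.array([.565,.0185]);
def P(th,t,r=.05):
    th=np.radians(th);e=np.array([np.cos(th),np.sin(th)]);return A+r*e+t*np.array([e[1],-e[0]])
for t in (.037,.025): print(t,P(-145.3,t))
p=P(-145.3,.025)
for th in np.arange(-141.3,-95,4): q=P(th,.025); print(th,q.round(4),((q-p)/.6).round(4)); p=q
E
```

```text
0.037 [0.50282946 0.02045535]
0.025 [0.50966081 0.01058962]
-141.3 [0.5103 0.0067] [ 0.0011 -0.0064]
-137.3 [0.5113 0.003 ] [ 0.0016 -0.0063]
-133.3 [ 0.5125 -0.0007] [ 0.002  -0.0062]
-129.3 [ 0.514  -0.0044] [ 0.0025 -0.006 ]
-125.30000000000001 [ 0.5157 -0.0079] [ 0.0029 -0.0058]
-121.30000000000001 [ 0.5177 -0.0112] [ 0.0033 -0.0056]
-117.30000000000001 [ 0.5199 -0.0145] [ 0.0036 -0.0054]
-113.30000000000001 [ 0.5223 -0.0175] [ 0.004  -0.0051]
-109.30000000000001 [ 0.5249 -0.0204] [ 0.0044 -0.0048]
-105.30000000000001 [ 0.5277 -0.0231] [ 0.0047 -0.0045]
-101.30000000000001 [ 0.5307 -0.0256] [ 0.005  -0.0042]
-97.30000000000001 [ 0.5338 -0.0279] [ 0.0053 -0.0038]
```

Request:
drive_tool(
  moves=[
    [0,[0,0,0],[0,0,0]],
    [0,[0.004,-0.0065,0.003],[0,0,0]],
    [0,[0.004,-0.0065,0],[0,0,0]],
    [0,[0,0,0],[0,0,0]],
    [0,[0,0,0],[0,0,0]],
  ],
)

```text
t: 3.75
position: [0.5092, 0.0086, 0.0506]
orientation: [2.999, 0.934, 0.004]
force: [0.2, 0.3, 0.1]
finger_gap: 0.0005
```

```bash
python3 - <<'E'
from m import *
c=cap('top','t2.png'); k=caps(c);A=[.565,.0185]; print({n:ang(k[n],A) for n in k})
s=manip.get_state();print(s['position'],s['orientation'],s['force'])
E
```

```text
{'red': np.float64(-54.0648141703124), 'green': np.float64(36.25339694982235), 'yellow': np.float64(124.37242632534807)}
[0.5088 0.0088 0.0503] [2.9986 0.9347 0.0027] [ 0.4474  0.3183 -0.2374]
```

Request:
drive_tool(
  moves=[
    [0,[0.0006,-0.0032,-0.001],[0,0,0.0056]],
    [0,[0.0006,-0.0032,-0.001],[0,0,0.0056]],
    [0,[0.0008,-0.0032,0],[0,0,0.0056]],
    [0,[0.0008,-0.0032,0],[0,0,0.0056]],
    [0,[0.001,-0.0031,0],[0,0,0.0056]],
  ],
)

```text
t: 4.22
position: [0.5104, 0.0002, 0.0486]
orientation: [-2.903, -1.199, -0.001]
force: [-0.3, 2.0, 0.8]
finger_gap: 0.0006
```

Request:
drive_tool(
  moves=[
    [0,[0.001,-0.0031,0],[0,0,0.0056]],
    [0,[0.0012,-0.003,0],[0,0,0.0056]],
    [0,[0.0012,-0.003,0],[0,0,0.0056]],
    [0,[0.0014,-0.0029,0],[0,0,0.0056]],
    [0,[0.0014,-0.0029,0],[0,0,0.0056]],
  ],
)

```text
t: 4.63
position: [0.5142, -0.0087, 0.0486]
orientation: [-2.787, -1.45, -0.001]
force: [-0.2, 2.9, 0.7]
finger_gap: -0.0
```

```bash
python3 - <<'E'
from m import *
c=cap('top','t3.png'); k=caps(c);A=[.565,.0185]; print({n:ang(k[n],A) for n in k})
s=manip.get_state();print(s['position'],s['orientation'],s['force'])
E
```

```text
{'red': np.float64(-39.27028586069337), 'green': np.float64(52.32425746480334), 'yellow': np.float64(142.8483706440304)}
[ 0.5144 -0.0093  0.0485] [2.7854 1.4524 0.0009] [ 0.0526 -0.8406 -0.4146]
```

Request:
drive_tool(
  moves=[
    [0,[0.0015,-0.0029,0],[0,0,0.005]],
    [0,[0.0016,-0.0028,0],[0,0,0.005]],
    [0,[0.0017,-0.0028,0],[0,0,0.005]],
    [0,[0.0018,-0.0027,0],[0,0,0.005]],
    [0,[0.0018,-0.0027,0],[0,0,0.005]],
  ],
)

```text
t: 5.1
position: [0.5191, -0.0171, 0.0484]
orientation: [-2.665, -1.662, -0.0]
force: [-1.2, 2.2, 0.9]
finger_gap: 0.0007
```

Request:
drive_tool(
  moves=[
    [0,[0.002,-0.0026,0],[0,0,0.005]],
    [0,[0.002,-0.0026,0],[0,0,0.005]],
    [0,[0.0022,-0.0025,0],[0,0,0.005]],
    [0,[0.0022,-0.0024,0],[0,0,0.005]],
    [0,[0.0023,-0.0023,0],[0,0,0.005]],
  ],
)

```text
t: 5.52
position: [0.5253, -0.0246, 0.0484]
orientation: [-2.527, -1.866, 0.0]
force: [-1.5, 2.1, -0.2]
finger_gap: 0.0002
```

```bash
python3 - <<'E'
from m import *
c=cap('top','t4.png'); k=caps(c);A=[.565,.0185]; print({n:ang(k[n],A) for n in k})
s=manip.get_state();print(s['position'],s['orientation'],s['force'])
c=cap('wrist','wr4.png')
E
```

```text
{'red': np.float64(-18.788803548648424), 'green': np.float64(70.94170788909184), 'yellow': np.float64(161.41385025654498)}
[ 0.5257 -0.0252  0.0484] [2.5254 1.8685 0.0001] [-0.1052  0.0096  0.3942]
```

View pics/wr4.png

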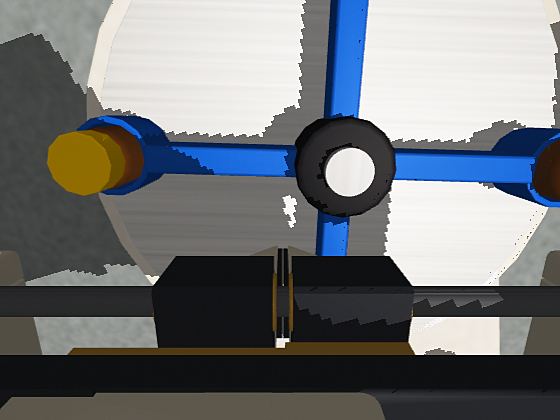

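Request:
drive_tool(
  moves=[
    [0,[0.0022,-0.0024,0],[0,0,0.005]],
    [0,[0.0023,-0.0024,0],[0,0,0.005]],
    [0,[0.0024,-0.0023,0],[0,0,0.005]],
    [0,[0.0024,-0.0022,0],[0,0,0.005]],
    [0,[0.0012,-0.0011,0],[0,0,0.0025]],
  ],
)

```text
t: 6.03
position: [0.5317, -0.0312, 0.0482]
orientation: [-2.39, -2.039, 0.0]
force: [-2.2, 1.0, -1.1]
finger_gap: 0.0005
```

```bash
python3 - <<'E'
from m import *
c=cap('top','t5.png'); k=caps(c);A=[.565,.0185]; print({n:ang(k[n],A) for n in k})
s=manip.get_state();print(s['position'],s['orientation'],s['force'])
# reader line: white pixels brightest in the reader's ROI
f=c['frame'][112:135,238:272].astype(int).min(2); v,u=np.nonzero(f>170); print(list(zip(u+238,v+112)))
c=cap('scene','s5.png'); 
u,v=px(c,[.66,.01,.05]); print(u,v)
u,v=int(u),int(v);b=c['frame'][max(0,v-65):v+65,max(0,u-80):u+80,::-1]; print(max(0,u-80),max(0,v-65))
cv2.imwrite('pics/s5c.png',cv2.resize(b,None,fx=4,fy=4,interpolation=cv2.INTER_CUBIC))
E
```

```text
{'red': np.float64(-11.050962605113362), 'green': np.float64(79.12059698095483), 'yellow': np.float64(169.07146619239293)}
[ 0.5319 -0.0314  0.0482] [ 2.3896  2.0394 -0.0001] [-0.9921  0.7316 -0.1825]
[(np.int64(252), np.int64(117)), (np.int64(253), np.int64(117)), (np.int64(254), np.int64(117)), (np.int64(252), np.int64(118)), (np.int64(253), np.int64(118)), (np.int64(254), np.int64(118)), (np.int64(252), np.int64(119)), (np.int64(253), np.int64(119)), (np.int64(254), np.int64(119)), (np.int64(252), np.int64(120)), (np.int64(253), np.int64(120)), (np.int64(254), np.int64(120)), (np.int64(252), np.int64(121)), (np.int64(253), np.int64(121)), (np.int64(254), np.int64(121)), (np.int64(251), np.int64(122)), (np.int64(252), np.int64(122)), (np.int64(253), np.int64(122)), (np.int64(252), np.int64(123)), (np.int64(253), np.int64(123)), (np.int64(265), np.int64(123)), (np.int64(266), np.int64(123)), (np.int64(251), np.int64(124)), (np.int64(252), np.int64(124)), (np.int64(253), np.int64(124)), (np.int64(265), np.int64(124)), (np.int64(266), np.int64(124)), (np.int64(251), np.int64(125)), (n
[... 431 characters left out ...]
p.int64(128)), (np.int64(252), np.int64(128)), (np.int64(253), np.int64(128)), (np.int64(265), np.int64(128)), (np.int64(251), np.int64(129)), (np.int64(252), np.int64(129)), (np.int64(253), np.int64(129)), (np.int64(265), np.int64(129)), (np.int64(251), np.int64(130)), (np.int64(252), np.int64(130)), (np.int64(264), np.int64(130)), (np.int64(265), np.int64(130)), (np.int64(251), np.int64(131)), (np.int64(252), np.int64(131)), (np.int64(264), np.int64(131)), (np.int64(265), np.int64(131)), (np.int64(264), np.int64(132)), (np.int64(265), np.int64(132)), (np.int64(264), np.int64(133)), (np.int64(265), np.int64(133)), (np.int64(264), np.int64(134))]
331.41564840244905 244.47873819489305
251 179
```

View pics/s5c.png

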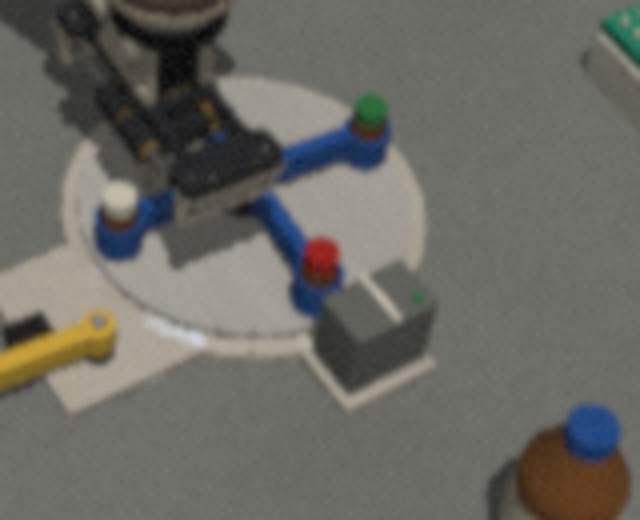

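Scene view: red cap (crop 320,255) slightly right of the reader line, about 4-5° short. I'll back off and look from above with the wrist camera.

Request:
drive_tool(
  moves=[
    [0,[-0.014,0.003,0],[0,0,0]],
    [0,[0,0,0.06],[0,0,0]],
    [0,[0,0,0.065],[0,0,0]],
    [0,[0,0,0.065],[0,0,0]],
    [0,[0,0,0.06],[0,0,0]],
  ],
)

```text
t: 6.55
position: [0.5227, -0.0292, 0.2002]
orientation: [2.391, 2.038, 0.0]
force: [1.9, -0.4, -0.4]
finger_gap: 0.0003
```

Request:
drive_tool(
  moves=[
    [0,[0.048,-0.027,0],[0,0,0]],
    [0,[0.048,-0.027,0],[0,0,0]],
    [0,[0.048,-0.027,0],[0,0,0]],
    [0,[0,0,0],[0,0,0]],
    [0,[0,0,0],[0,0,0]],
  ],
)

```text
t: 6.97
position: [0.6102, -0.0791, 0.1974]
orientation: [-2.393, -2.035, 0.001]
force: [0.2, 0.5, -0.1]
finger_gap: 0.0007
```

```bash
python3 - <<'E'
from m import *
c=cap('wrist','wr6.png'); s=manip.get_state();print(s['position'],s['orientation'],s['joint_velocities'])
np.save('wr6.npy',c,allow_pickle=True)
for p in ([.565,.0185,.068],[.695,.002,.075],[.736,-.001,.075]): print(px(c,p))
E
```

```text
[ 0.6093 -0.0779  0.1976] [-2.3907 -2.0368  0.0009] [-0.0071 -0.0186 -0.02    0.0256 -0.0026  0.0001  0.004 ]
(np.float64(206.64766486086404), np.float64(97.59030616640486))
(np.float64(374.64870276902724), np.float64(90.81341886060714))
(np.float64(428.5523326238582), np.float64(85.79439304555007))
```

View pics/wr6.png

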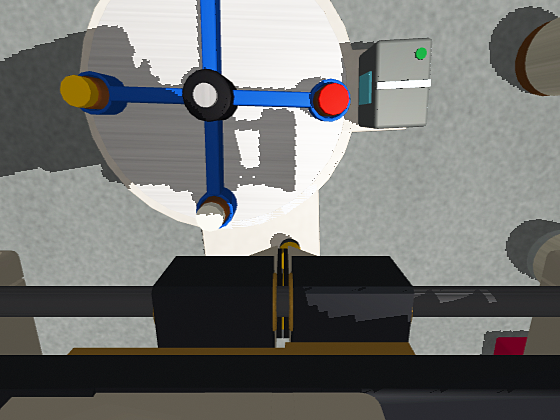

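```bash
cat >> m.py <<'E'
def wristmeas(c,roi=(340,30,450,140)):
    f=cv2.cvtColor(c['frame'],cv2.COLOR_RGB2HSV).astype(int)
    h,s,v=f[...,0],f[...,1],f[...,2]
    def big(m):
        n,l,st,ce=cv2.connectedComponentsWithStats(m.astype(np.uint8)); i=1+np.argmax(st[1:,4]); return np.nonzero(l==i),ce[i]
    _,rc=big(((h<6)|(h>174))&(s>200)&(v>120)&(np.indices(h.shape)[0]<240))
    red=ray(c,*rc,.073)
    x0,y0,x1,y1=roi
    m=np.zeros(h.shape,bool); m[y0:y1,x0:x1]=((v>215)&(s<25))[y0:y1,x0:x1]
    (vv,uu),lc=big(m)
    P=np.array([ray(c,a,b,.075)[:2] for a,b in zip(uu,vv)])
    mu=P.mean(0); d=np.linalg.svd(P-mu)[2][0]; d*=np.sign(d[0]); 
    return red,rc,mu,d,(uu.min(),uu.max(),vv.min(),vv.max(),len(uu))
E
python3 - <<'E'
from m import *
c=np.load('wr6.npy',allow_pickle=True).item()
red,rc,mu,d,bb=wristmeas(c,(376,60,432,110)); print(red,rc,mu,np.degrees(np.arctan2(d[1],d[0])),bb)
hub=ray(c,204,95,.068); g=c['frame'][75:115,185:225].astype(int).min(2); v,u=np.nonzero(g>190); hub=ray(c,185+u.mean(),75+v.mean(),.068); print('hub',hub,len(u),185+u.mean(),75+v.mean())
for A in (hub,[.565,.0185]): print('red',ang(red,A),'line mu',ang(mu,A))
E
```

```text
[0.6633 0.0015 0.073 ] [333.2726  98.5533] [0.7172 0.0034] -6.510021748731041 (np.int64(377), np.int64(430), np.int64(79), np.int64(88), 393)
hub [0.5639 0.0211 0.068 ] 426 204.5093896713615 94.37323943661971
red -11.143390299710715 line mu -6.581748657635857
red -9.788625430660353 line mu -5.653179582448297
```

Measured in one image: reader line −6.5°, red −11.1°, so 4.5° to go. I'll go back down, touch the arm and nudge it.

Request:
drive_tool(
  moves=[
    [0,[-0.048,0.027,0],[0,0,0]],
    [0,[-0.048,0.027,0],[0,0,0]],
    [0,[-0.048,0.027,0],[0,0,0]],
    [0,[0,0,0],[0,0,0]],
    [0,[0,0,0],[0,0,0]],
  ],
)

```text
t: 7.43
position: [0.5212, -0.028, 0.1986]
orientation: [2.387, 2.042, -0.001]
force: [-0.2, -0.7, 0.7]
finger_gap: 0.0005
```

Request:
drive_tool(
  moves=[
    [0,[0,0,-0.06],[0,0,0]],
    [0,[0,0,-0.06],[0,0,0]],
    [0,[0,0,-0.065],[0,0,0]],
    [0,[0,0,-0.065],[0,0,0]],
    [0,[0,0,0],[0,0,0]],
  ],
)

```text
t: 7.85
position: [0.5193, -0.0302, 0.0422]
orientation: [-2.386, -2.034, 0.012]
force: [-1.7, 0.2, 0.6]
finger_gap: 0.0002
```

Request:
drive_tool(
  moves=[
    [0,[0,0,0],[0,0,0]],
    [0,[0.005,-0.001,0],[0,0,0]],
    [0,[0.005,-0.001,0],[0,0,0]],
    [0,[0.004,-0.001,0],[0,0,0]],
    [0,[0,0,0],[0,0,0]],
  ],
)

```text
t: 8.27
position: [0.5337, -0.0315, 0.05]
orientation: [2.389, 2.036, 0.004]
force: [0.6, 1.0, -0.1]
finger_gap: 0.0008
```

```bash
python3 - <<'E'
from m import *
for i in range(2):
    c=cap('top'); k=caps(c);A=[.565,.0185]; print({n:ang(k[n],A) for n in k})
s=manip.get_state();print(s['position'],s['force'])
E
```

```text
{'red': np.float64(-9.284407447687094), 'green': np.float64(81.18382721385674), 'yellow': np.float64(171.20734077764288)}
{'red': np.float64(-9.323032512317933), 'green': np.float64(81.18382721385674), 'yellow': np.float64(171.10560045066052)}
[ 0.5328 -0.0315  0.0492] [ 0.2695 -0.0816  0.6693]
```

Request:
drive_tool(
  moves=[
    [0,[0.001,-0.0005,0],[0,0,0]],
    [0,[0.001,-0.0005,0],[0,0,0]],
    [0,[0.001,-0.0005,0],[0,0,0]],
    [0,[0.001,-0.0005,0],[0,0,0]],
    [0,[0.001,-0.0005,0],[0,0,0]],
  ],
)

```text
t: 8.78
position: [0.5344, -0.0327, 0.048]
orientation: [-2.389, -2.039, 0.001]
force: [-2.8, 0.9, 1.0]
finger_gap: 0.0006
```

```bash
python3 - <<'E'
from m import *
for i in range(2):
    c=cap('top'); k=caps(c);A=[.565,.0185]; print({n:ang(k[n],A) for n in k})
s=manip.get_state();print(s['position'],s['force'])
E
```

```text
{'red': np.float64(-8.427845511237862), 'green': np.float64(81.9782189236112), 'yellow': np.float64(171.89274991067012)}
{'red': np.float64(-7.903421172540966), 'green': np.float64(82.13260019978595), 'yellow': np.float64(172.04242693747995)}
[ 0.5346 -0.0327  0.048 ] [-1.261   1.647   1.4563]
```

Request:
drive_tool(
  moves=[
    [0,[0.0005,-0.0003,0],[0,0,0]],
    [0,[0.0005,-0.0003,0],[0,0,0]],
    [0,[0.0005,-0.0003,0],[0,0,0]],
    [0,[0.0005,-0.0003,0],[0,0,0]],
    [0,[0,0,0],[0,0,0]],
  ],
)

```text
t: 9.3
position: [0.536, -0.0335, 0.0481]
orientation: [-2.39, -2.039, 0.0]
force: [-0.4, 0.5, 0.0]
finger_gap: 0.0007
```

```bash
python3 - <<'E'
from m import *
for i in range(2):
    c=cap('top'); k=caps(c);A=[.565,.0185]; print({n:ang(k[n],A) for n in k})
s=manip.get_state();print(s['position'],s['force'])
E
```

```text
{'red': np.float64(-6.361711268735269), 'green': np.float64(83.92597352315782), 'yellow': np.float64(173.90708040077735)}
{'red': np.float64(-6.456612513501104), 'green': np.float64(83.92597352315782), 'yellow': np.float64(173.81367702211048)}
[ 0.536  -0.0335  0.0481] [-0.4937  1.2133 -0.2463]
```

Near target. Back off, and recheck from the same wrist view.

Request:
drive_tool(
  moves=[
    [0,[-0.018,0.004,0],[0,0,0]],
    [0,[0,0,0.06],[0,0,0]],
    [0,[0,0,0.065],[0,0,0]],
    [0,[0,0,0.065],[0,0,0]],
    [0,[0,0,0.06],[0,0,0]],
  ],
)

```text
t: 9.82
position: [0.5256, -0.0314, 0.2005]
orientation: [2.39, 2.038, 0.002]
force: [2.4, -0.3, -0.1]
finger_gap: 0.0004
```

Request:
drive_tool(
  moves=[
    [0,[0.048,-0.026,0],[0,0,0]],
    [0,[0.048,-0.026,0],[0,0,0]],
    [0,[0.048,-0.026,0],[0,0,0]],
    [0,[0,0,0],[0,0,0]],
    [0,[0,0,0],[0,0,0]],
  ],
)

```text
t: 10.23
position: [0.6129, -0.0796, 0.1977]
orientation: [2.392, 2.035, 0.0]
force: [-0.6, -0.0, -0.7]
finger_gap: 0.0003
```

```bash
cat >> m.py <<'E'
def chk(c):
    u,v=map(int,px(c,[.7172,.002,.075]))
    red,rc,mu,d,bb=wristmeas(c,(u-30,v-25,u+30,v+25)); print('red',red,'mu',mu,'dir',np.degrees(np.arctan2(d[1],d[0])),bb)
    u,v=map(int,px(c,[.5645,.02,.068])); g=c['frame'][v-20:v+20,u-20:u+20].astype(int).min(2); vv,uu=np.nonzero(g>190)
    hub=ray(c,u-20+uu.mean(),v-20+vv.mean(),.068); print('hub',hub,len(uu),'red',ang(red,hub),'line',ang(mu,hub))
    n=np.array([-d[1],d[0]]); print('red off line mm',1e3*n@(red[:2]-mu),'hub off line',1e3*n@(hub[:2]-mu))
E
python3 - <<'E'
from m import *
c=np.load('wr6.npy',allow_pickle=True).item();chk(c)
c=cap('wrist','wr7.png'); np.save('wr7.npy',c,allow_pickle=True); chk(c)
c=cap('top');k=caps(c);print({n:ang(k[n],[.565,.0185]) for n in k})
E
```

```text
red [0.6633 0.0015 0.073 ] mu [0.7172 0.0034] dir -6.510021748731041 (np.int64(377), np.int64(430), np.int64(79), np.int64(88), 393)
hub [0.5639 0.0211 0.068 ] 426 red -11.143390299710715 line -6.581748657635857
red off line mm -7.989948208163481 hub off line 0.19324761413182598
red [0.6645 0.0095 0.073 ] mu [0.7173 0.0034] dir -6.556595356852112 (np.int64(373), np.int64(426), np.int64(79), np.int64(88), 387)
hub [0.5639 0.0212 0.068 ] 433 red -6.625843267026945 line -6.595858957038394
red off line mm -0.016591706459198326 hub off line 0.10585266065782749
{'red': np.float64(-6.484327758662362), 'green': np.float64(83.80852658592495), 'yellow': np.float64(173.91158767708333)}
```

View pics/wr7.png

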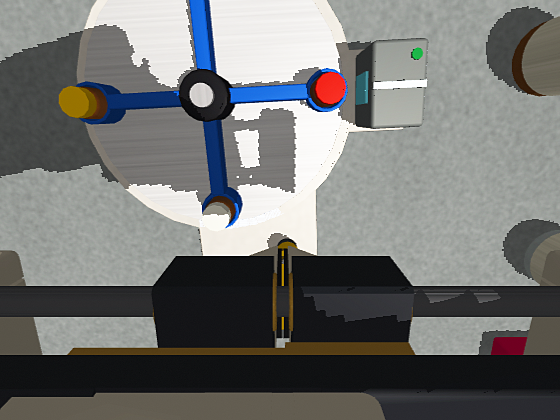

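Red is on the reader line to within about 0.1 mm (−6.63° against −6.60°). Now the lever: move beside its plain side and descend.

Request:
drive_tool(
  moves=[
    [0,[0.0088,-0.0535,0],[0,0,0]],
    [0,[0.0088,-0.0535,0],[0,0,0]],
    [0,[0.0088,-0.0535,0],[0,0,0]],
    [0,[0.0088,-0.0535,0],[0,0,0]],
    [0,[0,0,0],[0,0,0]],
  ],
)

```text
t: 10.75
position: [0.6317, -0.2149, 0.1977]
orientation: [2.396, 2.027, -0.006]
force: [-1.4, -1.5, -1.8]
finger_gap: 0.0005
```

Request:
drive_tool(
  moves=[
    [0,[0,0,-0.065],[0,0,0]],
    [0,[0,0,-0.065],[0,0,0]],
    [0,[0,0,-0.06],[0,0,0]],
    [0,[0,0,-0.03],[0,0,0]],
    [0,[0,0,0],[0,0,0]],
  ],
)

```text
t: 11.17
position: [0.629, -0.2049, 0.0616]
orientation: [-2.384, -2.036, 0.007]
force: [0.5, -0.0, -0.4]
finger_gap: 0.0005
```

```bash
python3 - <<'E'
from m import *
s=manip.get_state();print(s['position'],s['orientation'],s['force'])
c=cap('top','t8.png');k=caps(c);print({n:ang(k[n],[.565,.0185]) for n in k})
c=cap('scene','s8.png'); 
u,v=map(int,px(c,[.6,-.15,.04])); print(u,v); x0=max(0,u-90);y0=max(0,v-75)
cv2.imwrite('pics/s8c.png',cv2.resize(c['frame'][y0:y0+150,x0:x0+180,::-1],None,fx=4,fy=4,interpolation=cv2.INTER_CUBIC))
E
```

```text
[ 0.629  -0.2049  0.0616] [-2.3839 -2.0361  0.0071] [ 0.4627 -0.0142 -0.4031]
{'red': np.float64(-6.456612513501104), 'green': np.float64(83.8736845802742), 'yellow': np.float64(173.87534224014806)}
270 260
```

View pics/s8c.png

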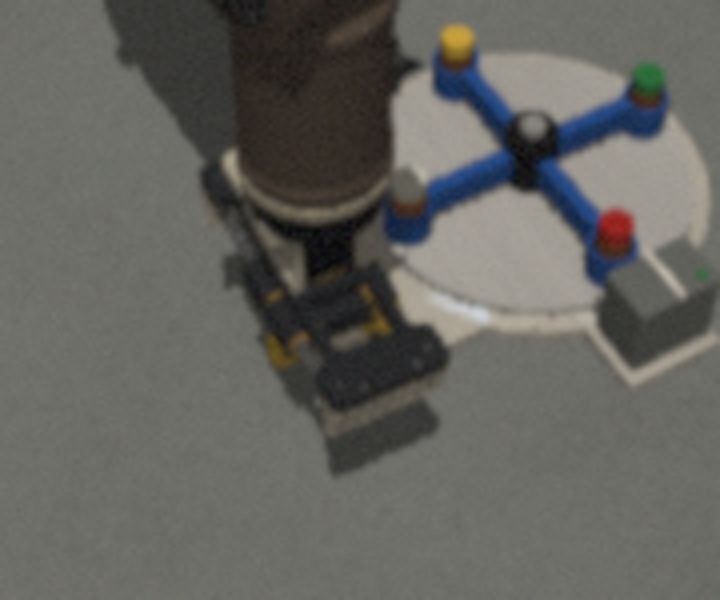

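Request:
drive_tool(
  moves=[
    [0,[0,0,-0.018],[0,0,0]],
    [0,[0,0,-0.018],[0,0,0]],
    [0,[0,0,0],[0,0,0]],
    [0,[0,0,0],[0,0,0]],
  ],
)

```text
t: 11.6
position: [0.6325, -0.2063, 0.0444]
orientation: [-2.39, -2.039, 0.001]
force: [0.1, -1.2, -0.5]
finger_gap: 0.0005
```

```bash
python3 - <<'E'
import numpy as np
from h import manip
s=manip.get_state();print(s['position'],s['orientation'],s['force'])
def P(f):
    f=np.radians(f); return np.array([.606,-.1427])+.06*np.array([np.cos(f),np.sin(f)])+.026*np.array([-np.sin(f),np.cos(f)])
p=P(-99.3);print(p)
for f in -99.3-4*np.arange(1,19): q=P(f); print(round(f,1),q.round(4),((q-p)/.6).round(4));p=q
E
```

```text
[ 0.63250174 -0.20633825  0.04440216] [-2.38994756e+00 -2.03861762e+00  6.83771709e-04] [ 0.05714176 -1.19731695 -0.46437268]
[ 0.62196202 -0.20611304]
-103.3 [ 0.6175 -0.2071] [-0.0074 -0.0016]
-107.3 [ 0.613  -0.2077] [-0.0075 -0.0011]
-111.3 [ 0.6084 -0.208 ] [-0.0076 -0.0005]
-115.3 [ 0.6039 -0.2081] [-0.0076 -0.    ]
-119.3 [ 0.5993 -0.2077] [-0.0076  0.0005]
-123.3 [ 0.5948 -0.2071] [-0.0075  0.001 ]
-127.3 [ 0.5903 -0.2062] [-0.0074  0.0016]
-131.3 [ 0.5859 -0.2049] [-0.0073  0.0021]
-135.3 [ 0.5816 -0.2034] [-0.0072  0.0026]
-139.3 [ 0.5775 -0.2015] [-0.007   0.0031]
-143.3 [ 0.5734 -0.1994] [-0.0067  0.0036]
-147.3 [ 0.5696 -0.197 ] [-0.0065  0.004 ]
-151.3 [ 0.5659 -0.1943] [-0.0062  0.0045]
-155.3 [ 0.5624 -0.1914] [-0.0058  0.0049]
-159.3 [ 0.5591 -0.1882] [-0.0055  0.0053]
-163.3 [ 0.556  -0.1848] [-0.0051  0.0056]
-167.3 [ 0.5532 -0.1813] [-0.0047  0.006 ]
-171.3 [ 0.5506 -0.1775] [-0.0043  0.0063]
```

Request:
drive_tool(
  moves=[
    [0,[-0.006,0,-0.004],[0,0,0]],
    [0,[-0.006,0,-0.004],[0,0,0]],
    [0,[-0.006,0,0],[0,0,0]],
    [0,[-0.0074,-0.0016,0],[0,0,-0.0111]],
    [0,[-0.0075,-0.0011,0],[0,0,-0.0111]],
  ],
)

```text
t: 12.02
position: [0.613, -0.2081, 0.0399]
orientation: [2.529, 1.863, 0.001]
force: [1.4, 0.9, 0.3]
finger_gap: 0.0003
```

Request:
drive_tool(
  moves=[
    [0,[-0.0076,-0.0005,0],[0,0,-0.0111]],
    [0,[-0.0076,0,0],[0,0,-0.0111]],
    [0,[-0.0076,0.0005,0],[0,0,-0.0111]],
    [0,[-0.0075,0.001,0],[0,0,-0.0111]],
    [0,[-0.0074,0.0016,0],[0,0,-0.0111]],
  ],
)

```text
t: 12.43
position: [0.5905, -0.2066, 0.0401]
orientation: [2.814, 1.395, 0.002]
force: [1.9, -1.0, 0.2]
finger_gap: 0.0006
```

```bash
python3 - <<'E'
from m import *
s=manip.get_state();print(s['position'],s['orientation'],s['force'])
c=cap('top','t9.png');k=caps(c);print({n:ang(k[n],[.565,.0185]) for n in k})
E
```

```text
[ 0.5905 -0.2066  0.0401] [2.814  1.3951 0.0017] [ 1.9222 -0.9899  0.174 ]
{'red': np.float64(-6.456612513501104), 'green': np.float64(83.8736845802742), 'yellow': np.float64(173.87534224014806)}
```

Moving along the planned arc with light contact (about 2 N). Continue, slower near the end.

Request:
drive_tool(
  moves=[
    [0,[-0.0073,0.0021,0],[0,0,-0.0111]],
    [0,[-0.0072,0.0026,0],[0,0,-0.0111]],
    [0,[-0.007,0.0031,0],[0,0,-0.0111]],
    [0,[-0.0067,0.0036,0],[0,0,-0.0111]],
    [0,[-0.0032,0.002,0],[0,0,-0.0055]],
  ],
)

```text
t: 12.9
position: [0.5714, -0.1985, 0.0401]
orientation: [2.997, 0.941, 0.001]
force: [1.0, -1.7, 0.5]
finger_gap: 0.0005
```

Request:
drive_tool(
  moves=[
    [0,[-0.0033,0.002,0],[0,0,-0.0055]],
    [0,[-0.0031,0.0022,0],[0,0,-0.0055]],
    [0,[-0.0031,0.0023,0],[0,0,-0.0055]],
    [0,[-0.003,0.0024,0],[0,0,-0.0055]],
    [0,[-0.0028,0.0025,0],[0,0,-0.0055]],
  ],
)

```text
t: 13.32
position: [0.5625, -0.1919, 0.0401]
orientation: [3.066, 0.682, 0.001]
force: [0.7, -1.1, 0.4]
finger_gap: 0.0003
```

```bash
python3 - <<'E'
from m import *
s=manip.get_state();print(s['position'],s['orientation'],s['force'])
c=cap('top','t10.png');k=caps(c);print({n:ang(k[n],[.565,.0185]) for n in k})
cv2.imwrite('pics/t10c.png',cv2.resize(c['frame'][95:245,159:359,::-1],None,fx=4,fy=4,interpolation=cv2.INTER_CUBIC))
E
```

```text
[ 0.5625 -0.1919  0.0401] [3.066  0.6821 0.0009] [ 0.7062 -1.055   0.3502]
{'red': np.float64(-6.456612513501104), 'green': np.float64(83.80932626498343), 'yellow': np.float64(173.87534224014806)}
```

View pics/t10c.png

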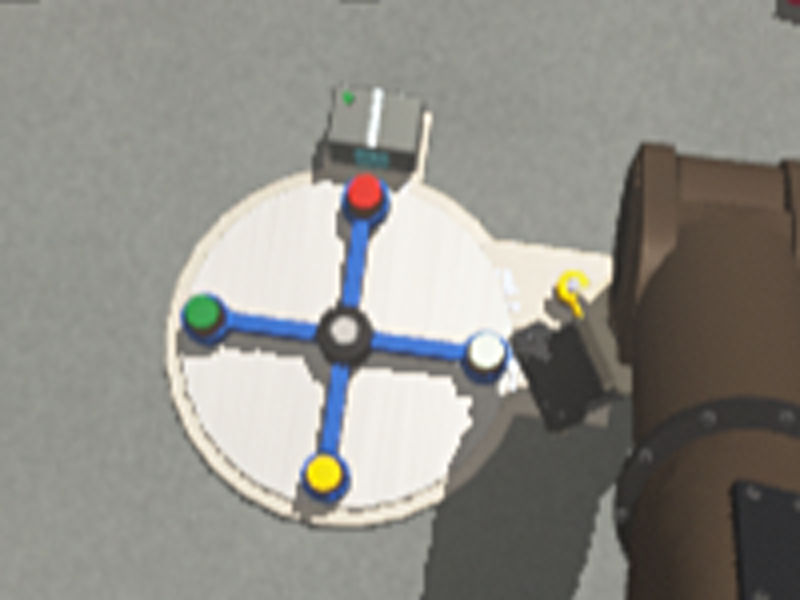

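Top view: red cap (365,195) is in line with the reader line (375,130). The lever is about 55° round and the white cap is clear of the gripper. Continuing in small steps.

Request:
drive_tool(
  moves=[
    [0,[-0.0028,0.0026,0],[0,0,-0.0055]],
    [0,[-0.0027,0.0027,0],[0,0,-0.0055]],
    [0,[-0.0026,0.0028,0],[0,0,-0.0055]],
    [0,[-0.0025,0.0028,0],[0,0,-0.0055]],
  ],
)

```text
t: 13.7
position: [0.556, -0.1854, 0.04]
orientation: [3.106, 0.469, 0.0]
force: [0.2, -1.1, 0.8]
finger_gap: 0.0005
```

```bash
python3 - <<'E'
from m import *
s=manip.get_state();print(s['position'],s['orientation'],s['force'])
E
```

```text
[ 0.556  -0.1854  0.04  ] [3.1057 0.4693 0.0005] [ 0.1916 -1.0725  0.8479]
```

Request:
drive_tool(
  moves=[
    [0,[-0.0024,0.0029,0],[0,0,-0.0055]],
    [0,[-0.0024,0.003,0],[0,0,-0.0055]],
    [0,[-0.0022,0.0031,0],[0,0,-0.0055]],
  ],
)

```text
t: 13.95
position: [0.5518, -0.18, 0.04]
orientation: [3.126, 0.308, 0.0]
force: [-0.5, -1.2, 0.9]
finger_gap: 0.0005
```

Request:
drive_tool(
  moves=[
    [0,[-0.0022,0.0031,0],[0,0,-0.0055]],
    [0,[-0.002,0.0032,0],[0,0,-0.0055]],
    [0,[-0.002,0.0033,0],[0,0,-0.0055]],
  ],
)

```text
t: 14.2
position: [0.5481, -0.1742, 0.04]
orientation: [3.138, 0.146, 0.0]
force: [-0.3, -1.2, 0.7]
finger_gap: 0.0005
```

```bash
python3 - <<'E'
from m import *
s=manip.get_state();print(s['position'],s['orientation'],s['force'])
c=cap('top','t11.png');k=caps(c);print({n:ang(k[n],[.565,.0185]) for n in k})
E
```

```text
[ 0.5481 -0.1742  0.04  ] [3.1377 0.1456 0.0004] [-0.3198 -1.1931  0.7002]
{'red': np.float64(-6.456612513501104), 'green': np.float64(83.80932626498343), 'yellow': np.float64(173.84504323962506)}
```

Request:
drive_tool(
  moves=[
    [0,[-0.001,0.0017,0],[0,0,-0.0028]],
    [0,[-0.001,0.0017,0],[0,0,-0.0028]],
    [0,[-0.0009,0.0017,0],[0,0,-0.0028]],
    [0,[-0.0009,0.0017,0],[0,0,-0.0028]],
  ],
)

```text
t: 14.58
position: [0.5459, -0.1698, 0.0398]
orientation: [3.141, 0.033, 0.0]
force: [-0.8, -1.2, 1.1]
finger_gap: 0.0003
```

Request:
drive_tool(
  moves=[
    [0,[-0.0008,0.0017,0],[0,0,-0.0028]],
    [0,[-0.0008,0.0017,0],[0,0,-0.0028]],
    [0,[-0.0008,0.0018,0],[0,0,0]],
  ],
)

```text
t: 14.83
position: [0.5445, -0.1665, 0.0398]
orientation: [3.141, -0.023, 0.0]
force: [1.0, -0.9, 0.0]
finger_gap: 0.0004
```

```bash
python3 - <<'E'
from m import *
s=manip.get_state();print(s['position'],s['orientation'],s['force'])
c=cap('top','t12.png');k=caps(c);print({n:ang(k[n],[.565,.0185]) for n in k})
E
```

```text
[ 0.5445 -0.1665  0.0398] [ 3.1414 -0.0229  0.0005] [ 0.9711 -0.906   0.0331]
{'red': np.float64(-6.456612513501104), 'green': np.float64(83.80932626498343), 'yellow': np.float64(173.84504323962506)}
```

```bash
python3 - <<'E'
from m import *
c=cap('scene'); u,v=map(int,px(c,[.58,-.15,.04])); a=c['frame'][v-50:v+50,u-65:u+65,::-1]
d=vision.boxes_of('scene','lever_tip'); print([(b['p'],w(c,b['at'])) for b in d[:2]])
c2=cap('top'); b=c2['frame'][130:230,225:355,::-1]
R=lambda q:cv2.resize(q,(400,308),interpolation=cv2.INTER_CUBIC)
cv2.imwrite('pics/l12.png',np.hstack([R(a),R(b)]))
E
```

```text
[(0.72, array([ 0.5847, -0.1401,  0.0354])), (0.65, array([ 0.6033, -0.5062,  0.0152]))]
```

View pics/l12.png

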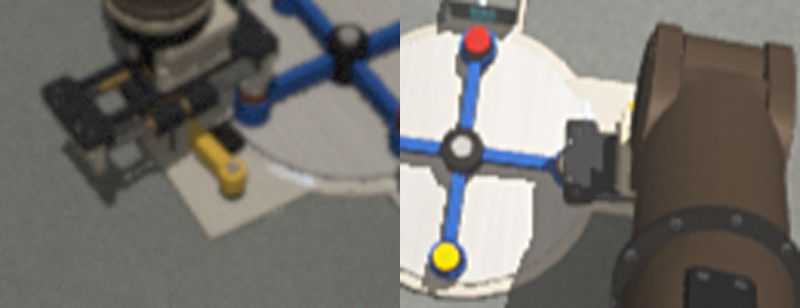

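Left view: the lever points at the robot with its shoe just off the disc's rim. A few more small steps.

Request:
drive_tool(
  moves=[
    [0,[-0.0007,0.0018,0],[0,0,-0.0028]],
    [0,[-0.0007,0.0018,0],[0,0,-0.0028]],
    [0,[0,0,0],[0,0,0]],
  ],
)

```text
t: 15.28
position: [0.5435, -0.1656, 0.0397]
orientation: [3.139, -0.081, 0.0]
force: [0.5, -4.3, -1.3]
finger_gap: 0.0007
```

Request:
drive_tool(
  moves=[
    [0,[-0.0006,0.0018,0],[0,0,-0.0028]],
    [0,[-0.0006,0.0018,0],[0,0,-0.0028]],
    [0,[0,0,0],[0,0,0]],
  ],
)

```text
t: 15.53
position: [0.5429, -0.1653, 0.0399]
orientation: [3.135, -0.138, 0.002]
force: [2.0, -10.3, -0.6]
finger_gap: 0.0002
```

The force is rising (4 → 10 N) with no further travel, so it's at the stop. One more firm press, then back away.

Request:
drive_tool(
  moves=[
    [0,[0,0.0025,0],[0,0,0]],
    [0,[0,0,0],[0,0,0]],
    [0,[0,0,0],[0,0,0]],
  ],
)

```text
t: 15.78
position: [0.5429, -0.1651, 0.0399]
orientation: [3.134, -0.138, 0.002]
force: [1.2, -13.2, -2.6]
finger_gap: 0.0002
```

Request:
drive_tool(
  moves=[
    [0,[0,-0.015,0],[0,0,0]],
    [0,[0,-0.025,0],[0,0,0]],
    [0,[0,0,0.06],[0,0,0]],
    [0,[0,0,0.065],[0,0,0]],
    [0,[0,0,0.065],[0,0,0]],
  ],
)

```text
t: 16.2
position: [0.5418, -0.1843, 0.1543]
orientation: [-3.137, 0.133, 0.004]
force: [1.3, -1.3, -1.0]
finger_gap: 0.0005
```

Request:
drive_tool(
  moves=[
    [0,[0,-0.06,0.06],[0,0,0]],
    [0,[0,-0.06,0],[0,0,0]],
    [0,[0,-0.06,0],[0,0,0]],
    [0,[0,-0.06,0],[0,0,0]],
    [0,[0,0,0],[0,0,0]],
  ],
)

```text
t: 16.62
position: [0.5404, -0.331, 0.1833]
orientation: [3.133, -0.146, -0.001]
force: [-0.5, -1.4, 0.2]
finger_gap: 0.0005
```

```bash
python3 - <<'E'
from m import *
s=manip.get_state();print(s['t'],s['position'],s['orientation'],s['force'])
c=cap('top','t13.png');k=caps(c);print({n:ang(k[n],[.565,.0185]) for n in k})
for cam in ['scene','top']:
    c1=cap(cam); d=vision.boxes_of(cam,'lever_tip'); print([(b['p'],w(c1,b['at'])) for b in d[:2]])
cv2.imwrite('pics/t13c.png',cv2.resize(c['frame'][95:245,159:359,::-1],None,fx=4,fy=4,interpolation=cv2.INTER_CUBIC))
E
```

```text
16.6167 [ 0.5404 -0.331   0.1833] [ 3.1335 -0.146  -0.0009] [-0.4555 -1.4268  0.1512]
{'red': np.float64(-6.456612513501104), 'green': np.float64(83.80852658592495), 'yellow': np.float64(173.87534224014806)}
[(0.52, array([ 0.5784, -0.1447,  0.0402]))]
[(0.51, array([ 0.572 , -0.1417,  0.0412])), (0.46, array([0.454 , 0.3824, 0.0591]))]
```

View pics/t13c.png

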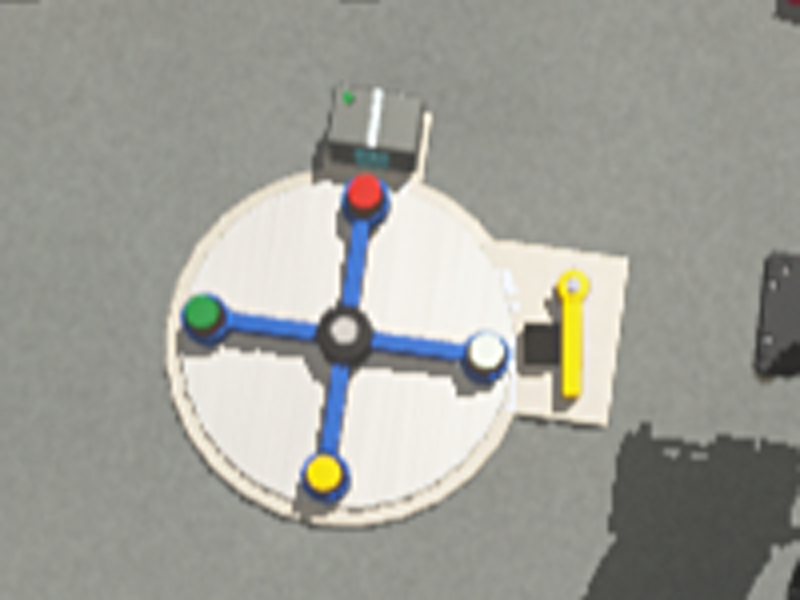

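The lever lies at about −181° with its shoe at the rim, which fits 1.45 rad from an open direction of about −98° (the base's edge). Red hasn't moved. Handing in.

```bash
python3 -c "
from station import manip
print(manip.finish_job())"
```

```text
the job is handed in; nothing more can be done
None
```

The red-capped vial now stands at the reader's window and the brake lever is against its stop. I handed the job in about 17 s into the 61 s allowed.

- **Turntable:** I pushed the white vial's arm counter-clockwise by about 49°, in small nudges at the end. Seen from above with the wrist camera, the red cap was within about 0.1 mm of the reader's centre line. The top camera put the red cap at −6.46° before and after the lever push, so braking did not move it.
- **Brake lever:** I pushed its plain side clockwise until it stopped moving while the force rose from 4 to 13 N. The final picture shows the lever at about −181° with its shoe at the rim, which fits 1.45 rad of travel.
- **Contacts:** The fingertips touched only the white vial's arm and the lever. The arm was clear of everything at hand-in. I did not measure the bystanders again at the end.
- **Disagreements:** The top and wrist cameras differ by 1–3 mm on where the turntable's axis is. I relied on the wrist view, which sees the hub, red cap and reader line in one picture. The green and yellow caps in the top view would put red about 0.3–0.4° further on, which is within that error. I went one picture over the budget of 10.

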